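# Close the drying canister, then lift off the outer cover

### The job

Pick up the nested lid set from its stand by the orange knob of the inner stopper, which carries the blue cover with it, lower the stopper fully home into the neck of the metal canister, and only then let go of the knob. Then grip the blue cover by its rim and lift it alone, keeping it roughly level, to about 8 cm above where it lay, leaving the stopper seated undisturbed so that its vents are open. Finish while still holding the cover up over the worktop, without pushing the canister along or disturbing the other things on the table.

Things in the scene. Friction and masses are not known exactly. Their poses are not given: they have to be found in the camera images.
- canister: Loose round aluminium canister with a blue ribbed band, about 0.8 kg, standing upright: body 82 mm across to 56 mm high, tapering to a straight open neck 53 mm outside and 45 mm bore from 68 to 95 mm high. Origin at the centre of its underside, z up.
- canister_rim (a point): Centre of the canister's mouth, level with the top of its rim, 95 mm above its underside.
- lid_stand: Fixed holder in which the lid set starts: black foot disc 80 mm across and 6 mm high, with a grey tube 53 mm outside, 45 mm bore, top at 36 mm. Origin at the centre of its underside.
- stopper: Inner stopper, loose, 0.15 kg. From its origin (centre of the lower end, z up): black plug tapering from 25 mm across at the bottom to 41 mm at 25 mm; orange flange 52 mm across, 25 to 37 mm, vents in its top; orange knob 18 mm across, 37 to 71 mm. It starts hanging in the stand, its flange on the tube top; lifting it carries the cover too.
- stopper_seat (a point): Centre of the underside of the stopper's flange, 25 mm above the stopper's origin. It meets the canister rim when the stopper is fully home; the plug has about 2 mm of play all round in the neck there.
- stopper_knob (a point): Point on the stopper's axis at which to grip the knob, 63 mm above the stopper's origin: 22 mm above the cover's top and 8 mm below the knob's end.
- cover_place (a point): Point on the stopper's axis, 27 mm above the stopper's origin, where the cover's origin lies while the cover is nested on the stopper.
- cover: Outer cover, loose, 0.07 kg: blue ribbed cap 62 mm across, 14 mm high; 2.5 mm skirt, 4 mm top plate with a 24 mm centre hole through which the knob sticks up 30 mm. Rests loosely on the flange with 2.5 mm of play; the skirt ends 2 mm above the flange underside. Origin at the centre of the skirt's lower edge, z up; grip across the skirt 7 mm above it, the fingertips passing beside the canister neck.
- glue_stick: Bystander, loose: standing glue stick 27 mm across, 93 mm high. Leave alone.
- nozzle_jar: Bystander, loose: small jar with black lid, 45 mm across, 43 mm high. Leave alone.
- gear: Bystander, loose: orange printed gear 41 mm across, 14 mm high. Leave alone.
- green_cutter: Bystander, loose: green utility knife lying flat, 17 x 158 x 12 mm. Leave alone.
- black_cap: Bystander, loose: black ribbed cap 42 mm across, 14 mm high. Leave alone.
Mind the look-alikes: they are no part of the job. What is meant by the cover is not white, and is the larger of those in its own colour. What is meant by the stopper is not white, and is the smaller of those in its own colour.

How it is judged:
By the outcome, as a careful person would: the job done as asked, in the order asked, and still so for the second after the job is handed in, while the arm keeps its last pose, push and grip.
It also fails if it takes over 64 s, if anything falls off the work surface, if the arm or the gripper's body presses on something with over 40 N, if the wrist force passes 120 N, or if a joint passes its speed limit or range.

### The arm

A 6-joint arm with a two-finger parallel gripper is mounted at the origin on a cart in front of the work surface, level with it; the furniture and walls round the work are solid. World frame = base frame: x ahead of the robot, y to its left, z up, the work surface at z = 0. Lengths are in m, angles in rad, forces in N, time in s.
With the tool pointing down it reaches from about 0.35 to 0.975 m from the base axis. Payload 4.9 kg.
Tool frame: the origin (TCP) lies midway between the tips of the shut fingers; the grasp point (between the pads) lies ctrl.grip_depth behind it (ctrl.grip_depth is the distance from the TCP to the grasp point, in m); z points along the fingers, y is the line along which they close (so a half turn about z gives the same grasp; the last joint's range is limited). The gripper opens to 85 mm and grips with 20 to 120 N. Pads are 22 mm wide; open, the fingers measure 114 mm over their backs; the gripper's body (76 mm by 85 mm) begins 54 mm behind the grasp point. The pads swing forward as they close: fully open they stand 13 mm farther back than shut.
Start: joints at [-1.429, 0.053, 1.613, -0, 1.476, -0.119], TCP at [0.161, -0.604, 0.231] pointing down, gripper open.
Joint ranges: [-3.01, 3.01], [-1.01, 2.22], [0.06, 2.58], [-1.02, 4.17], [0.09, 2.62], [-3.14, 3.14]. Speed limits (rad/s): [2.57, 2.57, 3.14, 3.14, 3.14, 3.14].

### API

Orientations are given as a rotation vector (axis times angle).
In Python, from station import ctrl, get_image, camera_model gives the robot as it stands. The module is installed in compiled form; this text tells all that it offers.
- The arm moves only by the shell command python3 -m crank 'ROWS' [FORCE]. ROWS is JSON, a list of rows, each a list of 7 numbers: the shift along the tool's x, y, z in mm, then the turn, a rotation vector about the tool's x, y, z in rad, then the opening, from -1 (shut) to 1 (fully open). A call has exactly 10 rows; each row shifts and turns the commanded pose from where the row before left it, along the tool's axes as they then stand; what a row does not reach is not made up. A row lasts 1/12 s, in which the tool goes at most 41.7 mm and 7.16 degrees, less where a joint would pass 70% of its speed; a pose out of reach is approached as far as the arm can. A call with a gripper value outside its range is refused whole. The fingers move at their own pace and stop on an object; FORCE is the grip in N (left out, the last holds). Time passes only in rows, so rows that do not move let the fingers close, or fill a call up. It gives the time, the measured TCP pose, the force, the opening and the grip force at its end, in the units of the state.
- ctrl.get_obs(): the state, without advancing time (a new reading comes with each control period).
- get_image(name): name is "side" or "top"; returns the picture (480x640x3 uint8, red, green, blue); there is no depth.
- camera_model(name): a dict with "vertical_fov" (degrees; the focal length in pixels is half the picture's height over the tangent of half this angle, whatever the lens; pixels are square), "cx", "cy" (the principal point, pixels), "R" (3x3) and "t" (3): a world point X has camera coordinates R X + t. Camera axes: x right, y down, z forward; pixel columns grow to the right and rows downward; lengths in m; the calibration is good to about 2 mm. A picture is of the moment at which its call begins. camera_model takes no time and is no camera call.
- ctrl.finish_job(): hands the job in; it is judged then, once.
The state is a dict: "t": time; "q": joint angles; "dq": joint speeds; "effort": joint torques, N m; "tool_pos": TCP position; "tool_rot": TCP orientation; "contact_force": force on the tool from outside, world axes, zero at the start; "wrist_torque": the same for the moment, N m; "opening": finger opening in m; "grip_force": force on a finger pad.
Only numpy, scipy, OpenCV 4.12 (cv2) and the standard library are available. Lean on these libraries where they do the work, as an engineer would, in place of code of your own. Each camera call takes 0.05 s, during which the arm holds its last target. There are 200 camera calls.

## Working session

There is one attempt and no reset: what is moved stays moved. The work goes in short steps, Python scripts to look and compute and a shell command to move; the robot and the scene stay as the last step left them, time stands still between calls to the robot, and variables do not carry over. Pictures are saved under pics/ and viewed, at most 10 in all, crops included, and the job is handed in when it is done.

```bash
mkdir -p pics; python3 - <<'E'
from station import ctrl,get_image,camera_model
import cv2
for n in("side","top"):
    cv2.imwrite(f"pics/{n}0.png",get_image(n)[:,:,::-1]); print(n,camera_model(n))
o=ctrl.get_obs();print(o["t"],o["tool_pos"],o["tool_rot"],o["opening"],ctrl.grip_depth)
E
```

```text
side {'vertical_fov': 46.00151204243525, 'cx': 318.9469144400065, 'cy': 246.03375910567289, 'R': array([[-0.84663435, -0.53193938,  0.01583561],
       [-0.28775601,  0.43255552, -0.85445433],
       [ 0.44766812, -0.72796718, -0.51928512]]), 't': array([0.49340744, 0.21402394, 0.96248563])}
top {'vertical_fov': 52.09798265603246, 'cx': 328.1584508137713, 'cy': 240.4708954050424, 'R': array([[-0.02293856, -0.99973601, -0.00131988],
       [-0.97937016,  0.02273636, -0.20079132],
       [ 0.20076832, -0.00331322, -0.97963315]]), 't': array([0.07361382, 0.59152538, 0.98645974])}
0.1 [ 0.16108779 -0.60328594  0.23015517] [-3.11302596e+00 -4.08316506e-01  1.81230040e-06] 0.08541358607275876 0.0187
```

View pics/side0.png

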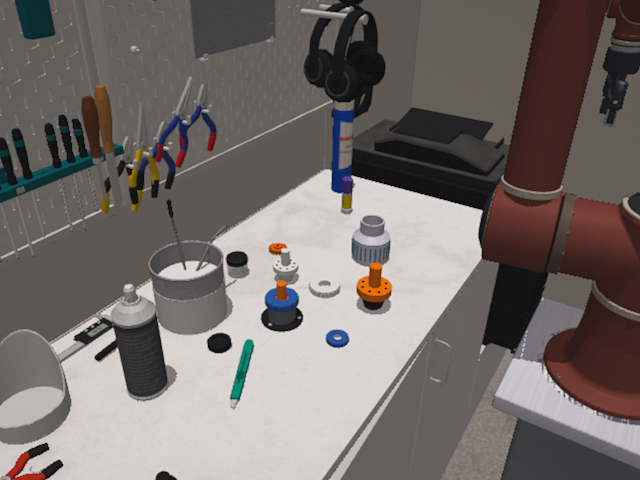

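View pics/top0.png

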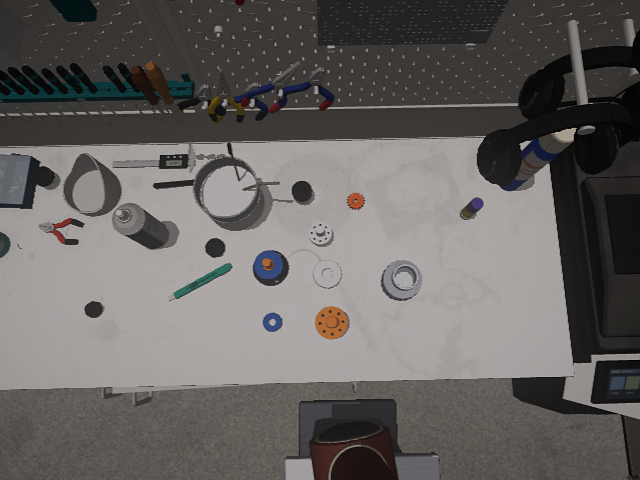

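The top picture shows the lid set at about (269,266) and the canister mouth at (404,277). The side picture has them at (281,298) and (371,226). The large orange stopper at (332,322) and the small blue ring at (272,322) are decoys. I'll enlarge both views next.

```bash
cat > h.py <<'E'
import numpy as np
from station import ctrl,get_image,camera_model
from scipy.spatial.transform import Rotation as Ro
def ray(n,u,v):
    m=camera_model(n);f=240/np.tan(np.radians(m["vertical_fov"]/2))
    d=m["R"].T@np.array([(u-m["cx"])/f,(v-m["cy"])/f,1]);return -m["R"].T@m["t"],d
def at(n,u,v,z):
    c,d=ray(n,u,v);return c+d*(z-c[2])/d[2]
def proj(n,X):
    m=camera_model(n);f=240/np.tan(np.radians(m["vertical_fov"]/2))
    c=m["R"]@np.array(X)+m["t"];return np.array([m["cx"]+f*c[0]/c[2],m["cy"]+f*c[1]/c[2]])
E
python3 - <<'E'
import cv2,numpy as np
s=cv2.imread("pics/side0.png");t=cv2.imread("pics/top0.png")
c=lambda i,x,y,w,h:cv2.resize(i[y:y+h,x:x+w],(400,300),interpolation=cv2.INTER_CUBIC)
cv2.imwrite("pics/c0.png",np.vstack([np.hstack([c(s,245,270,80,60),c(s,330,205,80,60)]),np.hstack([c(t,230,236,80,60),c(t,362,250,80,60)])]))
E
```

```text
(no output)
```

View pics/c0.png

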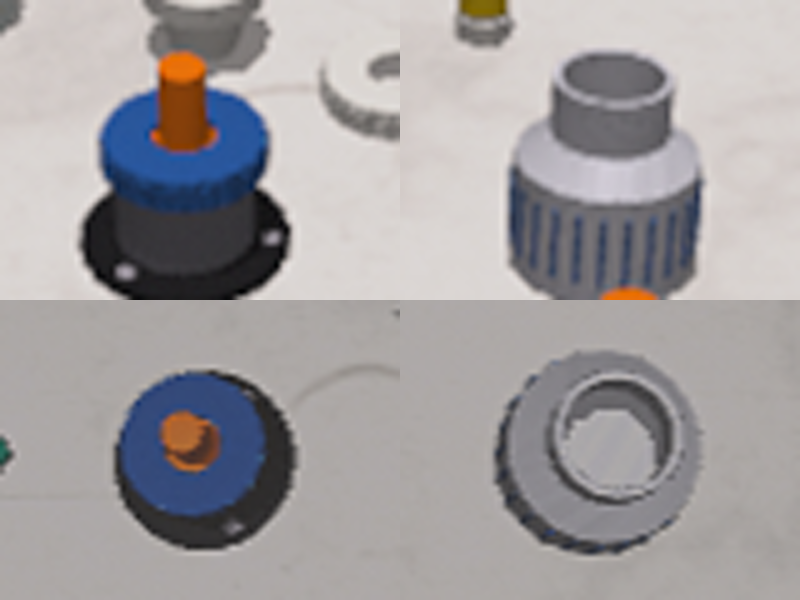

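The crop shows these pixel positions:

| Feature | Top view | Side view |
|---|---|---|
| Knob end | (266.4,262.4) | (281.4,283.4) |
| Canister rim centre | (405.4,277.6) | (372.5,220.6) |

Next I'll compare the positions from the two views.

```bash
python3 - <<'E'
from h import *
P={"knob":(.082,(266,262),(281,283)),"rim":(.095,(405,277.2),(372.1,220.2))}
for k,(z,t,s) in P.items():
    a,b=at("top",*t,z),at("side",*s,z)
    A=[];B=[]
    for n,p in(("top",t),("side",s)):
        c,d=ray(n,*p);d/=np.linalg.norm(d);M=np.eye(3)-np.outer(d,d);A.append(M);B.append(M@c)
    print(k,a.round(4),b.round(4),"tri",np.linalg.solve(sum(A),sum(B)).round(4))
for n,uv,z in (("top",(267.9,264.2),.052),("side",(281.4,298.5),.052),("top",(332,322),0),("top",(327,274),0.01),("top",(320,234),0.03),("top",(272,322),0.01)):print(n,uv,at(n,*uv,z).round(3))
o=ctrl.get_obs();print(Ro.from_rotvec(o["tool_rot"]).as_matrix().round(4))
E
```

```text
knob [0.5461 0.1895 0.082 ] [0.5482 0.1874 0.082 ] tri [0.5462 0.1895 0.0839]
rim [ 0.5063 -0.0939  0.095 ] [ 0.5102 -0.0957  0.095 ] tri [ 0.5074 -0.0931  0.0968]
top (267.9, 264.2) [0.546 0.189 0.052]
side (281.4, 298.5) [0.544 0.193 0.052]
top (332, 322) [0.424 0.056 0.   ]
top (327, 274) [0.528 0.064 0.01 ]
top (320, 234) [0.614 0.077 0.03 ]
top (272, 322) [0.426 0.185 0.01 ]
[[ 9.662e-01  2.579e-01 -2.000e-04]
 [ 2.579e-01 -9.662e-01  1.900e-03]
 [ 2.000e-04 -1.900e-03 -1.000e+00]]
```

```bash
python3 -m crank '[[10,-11.5,0,0,0,0,0.1],[18,-20.7,0,0,0,0,0.1],[25,-28.8,0,0,0,0,0.1],[25,-28.8,0,0,0,0,0.1],[25,-28.8,0,0,0,0,0.1],[25,-28.8,0,0,0,0,0.1],[25,-28.8,0,0,0,0,0.1],[25,-28.8,0,0,0,0,0.1],[25,-28.8,0,0,0,0,0.1],[25,-28.8,0,0,0,0,0.1]]' 40
python3 -m crank '[[25,-28.8,0,0,0,0,0.1],[25,-28.8,0,0,0,0,0.1],[25,-28.8,0,0,0,0,0.1],[25,-28.8,0,0,0,0,0.1],[25,-28.8,0,0,0,0,0.1],[25,-28.8,0,0,0,0,0.1],[25,-28.8,0,0,0,0,0.1],[25,-28.8,0,0,0,0,0.1],[25,-28.8,0,0,0,0,0.1],[25,-28.8,0,0,0,0,0.1]]'
python3 -m crank '[[25,-28.8,0,0,0,0,0.1],[25,-28.8,0,0,0,0,0.1],[25,-28.8,20,0,0,0,0.1],[14,-16.1,20,0,0,0,0.1],[5,-6,15,0,0,0,0.1],[5,-4,10,0,0,0,0.1],[0,0,5,0,0,0,0.1],[0,0,0,0,0,0,0.1],[0,0,0,0,0,0,0.1],[0,0,0,0,0,0,0.1]]'
cat >> h.py <<'E'
def delta(X,Y,Z,yaw=None):
    o=ctrl.get_obs();R=Ro.from_rotvec(o["tool_rot"]);p=np.array(o["tool_pos"])
    print("t",round(o["t"],2),"pos",(p*1000).round(1),"z-axis",R.as_matrix()[:,2].round(4),"yaw",round(float(np.arctan2(R.as_matrix()[1,0],R.as_matrix()[0,0])),3),"F",np.array(o["contact_force"]).round(1),"open",round(o["opening"]*1000,1),"grip",round(o["grip_force"],1))
    print("tool delta mm",(R.inv().apply(np.array([X,Y,Z])-p)*1000).round(1))
E
python3 -c "
from h import *
delta(.547,.1885,.0553)"
```

```text
t: 0.93
tool_pos: [0.3139, -0.2894, 0.2308]
tool_rot: [-3.115, -0.407, 0.0]
contact_force: [-0.2, 0.0, -0.3]
opening: 0.0474
grip_force: 0.0
t: 1.77
tool_pos: [0.4812, 0.0535, 0.2309]
tool_rot: [3.115, 0.409, -0.0]
contact_force: [1.0, 0.0, 0.4]
opening: 0.0472
grip_force: 0.0
t: 2.6
tool_pos: [0.5477, 0.1838, 0.1634]
tool_rot: [-3.115, -0.407, -0.003]
contact_force: [-0.6, -0.4, 0.7]
opening: 0.0468
grip_force: 0.0
t 2.6 pos [547.7 183.8 163.4] z-axis [ 2.1e-03  3.0e-04 -1.0e+00] yaw 0.26 F [-0.6 -0.4  0.7] open 46.8 grip 0.0
tool delta mm [  0.3  -4.7 108.1]
```

```bash
python3 -m crank '[[0,-1,5,0,0,0,0.1],[0,-1,10,0,0,0,0.1],[0,-1,12,0,0,0,0.1],[0,-1,12,0,0,0,0.1],[0,-0.7,10,0,0,0,0.1],[0,0,7,0,0,0,0.1],[0,0,4,0,0,0,0.1],[0,0,0,0,0,0,0.1],[0,0,0,0,0,0,0.1],[0,0,0,0,0,0,0.1]]' | head -2
python3 - <<'E'
from h import *
import cv2
delta(.547,.1885,.0553)
s=get_image("side")[:,:,::-1];t=get_image("top")[:,:,::-1]
c=lambda i,x,y:cv2.resize(i[y:y+90,x:x+60],(400,600),interpolation=cv2.INTER_CUBIC)
cv2.imwrite("pics/c1.png",np.hstack([c(s,250,235),c(t,237,215)]))
p=ctrl.get_obs()["tool_pos"];print(proj("side",p),proj("top",p))
E
```

```text
t: 3.43
tool_pos: [0.5464, 0.1891, 0.1026]
t 3.43 pos [546.4 189.1 102.6] z-axis [ 1.1e-03  2.0e-04 -1.0e+00] yaw 0.261 F [ 0.4 -0.9  0.9] open 46.4 grip 0.0
tool delta mm [ 0.3  0.8 47.3]
[280.94263121 274.24558505] [264.89372368 260.17651215]
```

View pics/c1.png

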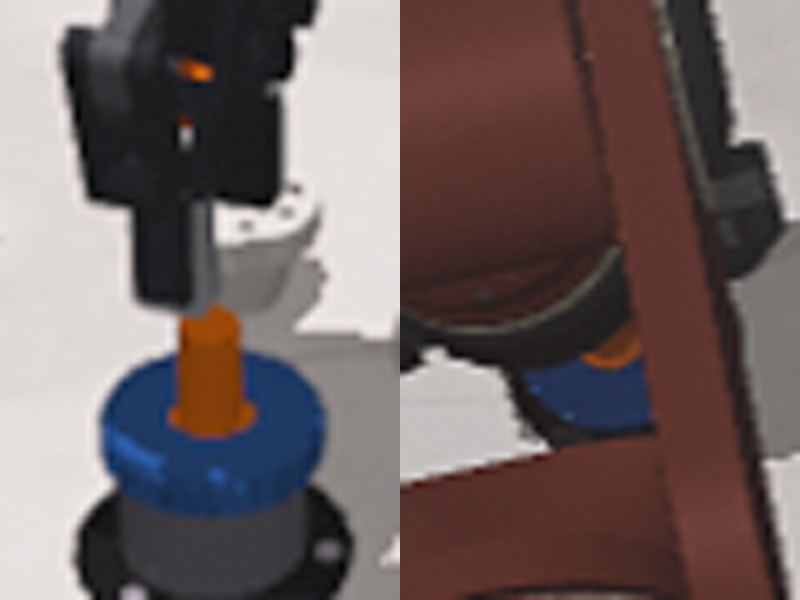

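The side view shows the fingers lined up over the knob at crop (210,320), so I'll descend and close.

```bash
python3 -m crank '[[0,0.1,4,0,0,0,0.1],[0,0.2,8,0,0,0,0.1],[0,0.2,9,0,0,0,0.1],[0,0.2,9,0,0,0,0.1],[0,0.1,8,0,0,0,0.1],[0,0,6,0,0,0,0.1],[0,0,3,0,0,0,0.1],[0,0,0,0,0,0,-0.2],[0,0,0,0,0,0,-0.4],[0,0,0,0,0,0,-0.5]]' | head -4
python3 -m crank '[[0,0,0,0,0,0,-0.6],[0,0,0,0,0,0,-0.7],[0,0,0,0,0,0,-1],[0,0,0,0,0,0,-1],[0,0,0,0,0,0,-1],[0,0,0,0,0,0,-1],[0,0,0,0,0,0,-1],[0,0,0,0,0,0,-1],[0,0,0,0,0,0,-1],[0,0,0,0,0,0,-1]]' 60
python3 -c "
from h import *
delta(.508,-.0945,.250)"
```

```text
t: 4.37
tool_pos: [0.5465, 0.1884, 0.0555]
tool_rot: [-3.115, -0.409, -0.001]
contact_force: [-0.3, -0.1, 1.5]
t: 5.2
tool_pos: [0.5467, 0.1883, 0.0558]
tool_rot: [3.115, 0.409, 0.002]
contact_force: [-0.4, -0.7, 6.0]
opening: 0.0161
grip_force: 58.7
t 5.2 pos [546.7 188.3  55.8] z-axis [ 1.2e-03  1.0e-04 -1.0e+00] yaw 0.261 F [-0.4 -0.7  6. ] open 16.1 grip 58.7
tool delta mm [-110.1  263.3 -194.3]
```

```bash
python3 -m crank '[[0,0,-1,0,0,0,-1],[0,0,-3,0,0,0,-1],[0,0,-6,0,0,0,-1],[0,0,-10,0,0,0,-1],[0,0,-14,0,0,0,-1],[0,0,-18,0,0,0,-1],[0,0,-18,0,0,0,-1],[0,0,-18,0,0,0,-1],[0,0,-12,0,0,0,-1],[0,0,-5,0,0,0,-1]]'
python3 - <<'E'
from h import *
import cv2
delta(.508,-.0945,.185)
s=get_image("side")[:,:,::-1]
p=ctrl.get_obs()["tool_pos"];u,v=proj("side",p).astype(int);print(u,v,proj("side",p),proj("top",p))
cv2.imwrite("pics/c2.png",cv2.resize(s[v-45:v+45,u-60:u+60],(800,600),interpolation=cv2.INTER_CUBIC))
E
```

```text
t: 6.03
tool_pos: [0.5476, 0.1886, 0.1638]
tool_rot: [-3.114, -0.408, -0.008]
contact_force: [0.3, 0.2, -2.5]
opening: 0.0159
grip_force: 58.6
t 6.03 pos [547.6 188.6 163.8] z-axis [ 0.0052  0.0011 -1.    ] yaw 0.261 F [ 0.3  0.2 -2.5] open 15.9 grip 58.6
tool delta mm [-111.2  263.4  -21.8]
279 245 [279.97125367 245.09968801] [261.13159934 254.48799969]
```

View pics/c2.png

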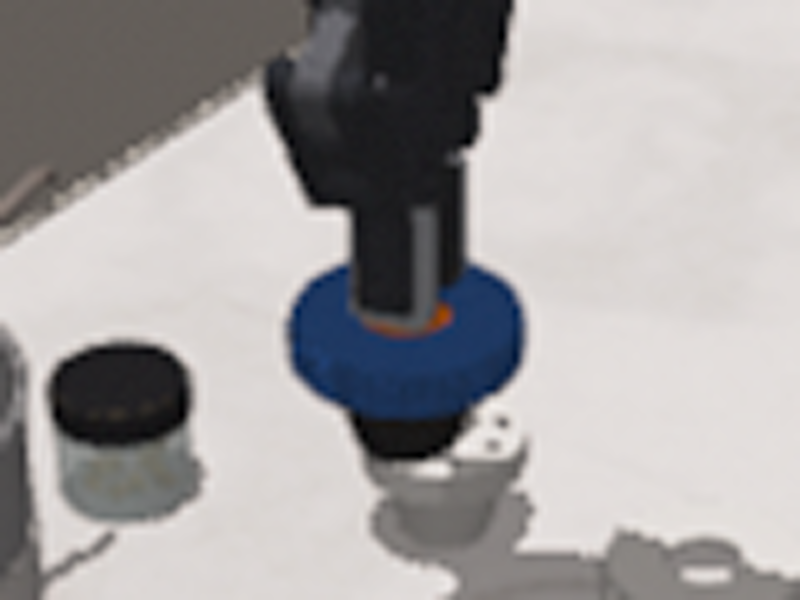

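The set is hanging level from the fingers. I'll carry it to above the canister.

```bash
python3 -m crank '[[-1,2.5,-3,0,0,0,-1],[-3,7,-5,0,0,0,-1],[-5,12,-5,0,0,0,-1],[-7,17,-4,0,0,0,-1],[-8,19,-3,0,0,0,-1],[-8,19,-2,0,0,0,-1],[-8,19,0,0,0,0,-1],[-8,19,0,0,0,0,-1],[-8,19,0,0,0,0,-1],[-8,19,0,0,0,0,-1]]' |head -2
python3 -m crank '[[-8,19,0,0,0,0,-1],[-8,19,0,0,0,0,-1],[-8,19,0,0,0,0,-1],[-7,17,0,0,0,0,-1],[-6,14,0,0,0,0,-1],[-5,10,0,0,0,0,-1],[-3,7,0,0,0,0,-1],[-2,3,0,0,0,0,-1],[0,0,0,0,0,0,-1],[0,0,0,0,0,0,-1]]' |head -2
python3 -c "
from h import *
delta(.508,-.0945,.155)"
```

```text
t: 6.92
tool_pos: [0.5226, 0.0224, 0.1814]
t: 7.75
tool_pos: [0.5059, -0.0917, 0.1818]
t 7.75 pos [505.9 -91.7 181.8] z-axis [-2.e-04  5.e-04 -1.e+00] yaw 0.261 F [ 0.3 -1.2 -2.7] open 16.0 grip 58.6
tool delta mm [ 1.3  3.2 26.8]
```

```bash
python3 -m crank '[[0.2,0.6,2,0,0,0,-1],[0.3,0.8,4,0,0,0,-1],[0.3,0.8,4,0,0,0,-1],[0.3,0.6,4,0,0,0,-1],[0.2,0.4,4,0,0,0,-1],[0,0,4,0,0,0,-1],[0,0,3,0,0,0,-1],[0,0,2,0,0,0,-1],[0,0,0,0,0,0,-1],[0,0,0,0,0,0,-1]]' |head -2
python3 - <<'E'
from h import *
import cv2
delta(.5077,-.095,.1145)
s=get_image("side")[:,:,::-1];t=get_image("top")[:,:,::-1]
c=lambda i,x,y:cv2.resize(i[y:y+75,x:x+50],(400,600),interpolation=cv2.INTER_CUBIC)
cv2.imwrite("pics/c3.png",np.hstack([c(s,346,185),c(t,378,235)]))
p=np.array(ctrl.get_obs()["tool_pos"])
for n in("side","top"):
  for d in((0,0,-.0035),(0,0,-.0195),(0,0,-.0445)):print(n,d[2],proj(n,p+d))
E
```

```text
t: 8.58
tool_pos: [0.5081, -0.0948, 0.1549]
t 8.58 pos [508.1 -94.8 154.9] z-axis [-1.e-04  0.e+00 -1.e+00] yaw 0.261 F [ 0.5 -0.3 -2.4] open 15.8 grip 58.6
tool delta mm [-0.4  0.1 40.4]
side -0.0035 [374.47329507 196.70598097]
side -0.0195 [373.96462973 203.55387985]
side -0.0445 [373.18392299 214.06413137]
top -0.0035 [409.94387432 272.36129376]
top -0.0195 [408.61353895 273.4886997 ]
top -0.0445 [406.6200566  275.17809614]
```

View pics/c3.png

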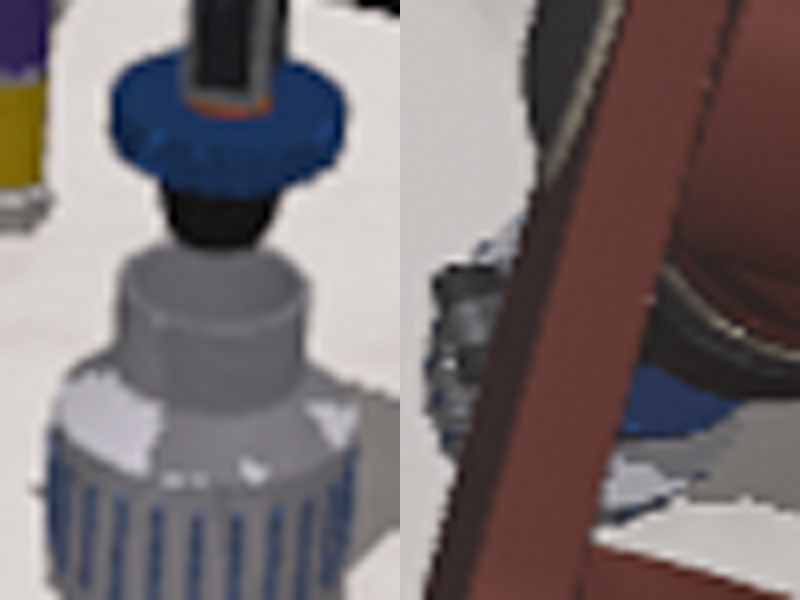

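The side crop shows the plug bottom at (221,250) over the rim centred at about (214,285), nearly aligned. I'll check with a model overlay in the same camera.

```bash
python3 - <<'E'
from h import *
import cv2
s=get_image("side")[:,:,::-1].copy();cv2.imwrite("pics/s3.png",s)
p=np.array(ctrl.get_obs()["tool_pos"]);k=10;x0,y0=341,187
im=cv2.resize(s[y0:y0+60,x0:x0+80][:,:60],(600,600),interpolation=cv2.INTER_CUBIC)
a=np.linspace(0,2*np.pi,80)
def ring(c,r,z,col):
    q=np.array([proj("side",(c[0]+r*np.cos(t),c[1]+r*np.sin(t),z)) for t in a]);q=((q-[x0,y0]+.5)*k).astype(int)
    cv2.polylines(im,[q],True,col,1)
o=p[2]-.0445
ring(p,.0125,o,(0,255,255));ring(p,.031,o+.041,(0,255,0));ring(p,.031,o+.027,(0,255,0))
for r,z in((.0265,.095),(.0225,.095),(.0265,.068)):ring((.5077,-.095),r,z,(0,0,255))
cv2.imwrite("pics/o3.png",im)
E
```

```text
(no output)
```

View pics/o3.png

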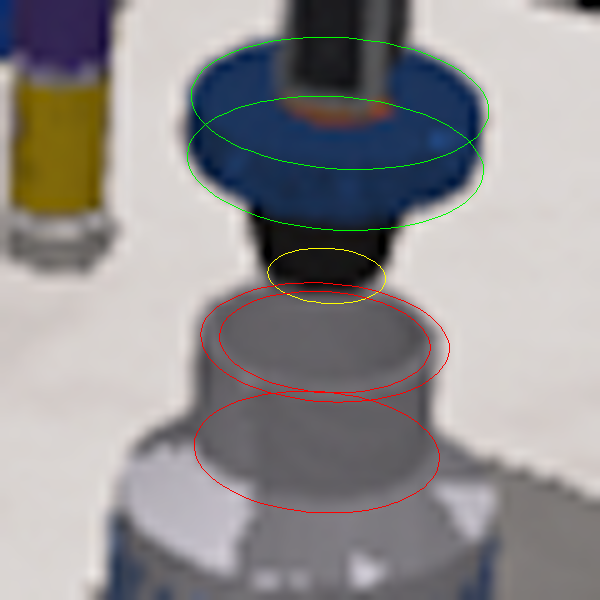

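The overlay shows the model rings offset by the same ~(+5,+8) crop px from both the lids and the rim. That makes it a camera bias, and the alignment is within about 1 mm. I'll descend now.

```bash
python3 -m crank '[[0,0,2,0,0,0,-1],[0,0,4,0,0,0,-1],[0,0,5,0,0,0,-1],[0,0,5,0,0,0,-1],[0,0,4,0,0,0,-1],[0,0,3,0,0,0,-1],[0,0,2,0,0,0,-1],[0,0,2,0,0,0,-1],[0,0,1,0,0,0,-1],[0,0,0,0,0,0,-1]]' |sed -n 2,4p
python3 -c "
from h import *
delta(.5077,-.095,.1145)"
```

```text
tool_pos: [0.508, -0.0948, 0.1268]
tool_rot: [-3.115, -0.409, 0.0]
contact_force: [-1.0, -0.5, -2.3]
t 9.57 pos [508.  -94.8 126.8] z-axis [-3.e-04  1.e-04 -1.e+00] yaw 0.261 F [-1.  -0.5 -2.3] open 16.3 grip 58.6
tool delta mm [-0.4  0.1 12.3]
```

```bash
python3 -m crank '[[0,0,1,0,0,0,-1],[0,0,1,0,0,0,-1],[0,0,1,0,0,0,-1],[0,0,1,0,0,0,-1],[0,0,1,0,0,0,-1],[0,0,1,0,0,0,-1],[0,0,1,0,0,0,-1],[0,0,1,0,0,0,-1],[0,0,0,0,0,0,-1],[0,0,0,0,0,0,-1]]' |sed -n 2,4p
python3 -c "
from h import *
delta(.5077,-.095,.1145)"
```

```text
tool_pos: [0.5081, -0.0948, 0.1189]
tool_rot: [-3.115, -0.409, 0.0]
contact_force: [0.4, 0.5, -2.0]
t 10.4 pos [508.1 -94.8 118.9] z-axis [-2.e-04  1.e-04 -1.e+00] yaw 0.261 F [ 0.4  0.5 -2. ] open 16.0 grip 58.6
tool delta mm [-0.4  0.1  4.4]
```

```bash
python3 -m crank '[[0,0,0.7,0,0,0,-1],[0,0,0.7,0,0,0,-1],[0,0,0.7,0,0,0,-1],[0,0,0.6,0,0,0,-1],[0,0,0.5,0,0,0,-1],[0,0,0.4,0,0,0,-1],[0,0,0.3,0,0,0,-1],[0,0,0,0,0,0,-1],[0,0,0,0,0,0,-1],[0,0,0,0,0,0,-1]]' |sed -n 2,4p
python3 -c "
from h import *
delta(.5077,-.095,.1145)"
```

```text
tool_pos: [0.5081, -0.0948, 0.1151]
tool_rot: [3.115, 0.409, 0.0]
contact_force: [-0.5, 0.3, -2.9]
t 11.23 pos [508.1 -94.8 115.1] z-axis [ 1.e-04 -0.e+00 -1.e+00] yaw 0.261 F [-0.5  0.3 -2.9] open 16.1 grip 58.6
tool delta mm [-0.5  0.1  0.6]
```

```bash
python3 -m crank '[[0,0,0.3,0,0,0,-1],[0,0,0.3,0,0,0,-1],[0,0,0.3,0,0,0,-1],[0,0,0.3,0,0,0,-1],[0,0,0.3,0,0,0,-1],[0,0,0,0,0,0,-1],[0,0,0,0,0,0,-1],[0,0,0,0,0,0,-1],[0,0,0,0,0,0,-1],[0,0,0,0,0,0,-1]]' |sed -n 2,4p
python3 -c "
from h import *
delta(.5077,-.095,.1145)"
```

```text
tool_pos: [0.5084, -0.0949, 0.1148]
tool_rot: [3.115, 0.409, 0.0]
contact_force: [-3.7, 1.6, 5.2]
t 12.07 pos [508.4 -94.9 114.8] z-axis [ 3.e-04 -1.e-04 -1.e+00] yaw 0.261 F [-3.7  1.6  5.2] open 16.4 grip 59.5
tool delta mm [-0.7 -0.1  0.3]
```

Contact came at the expected height, with about 8 N of push. I'll ease the side load, press slightly, then release.

```bash
python3 -m crank '[[-0.3,0,0.3,0,0,0,-1],[-0.2,0,0.3,0,0,0,-1],[0,0,0,0,0,0,-1],[0,0,0,0,0,0,-1],[0,0,0,0,0,0,-1],[0,0,0,0,0,0,-1],[0,0,0,0,0,0,-1],[0,0,0,0,0,0,-1],[0,0,0,0,0,0,-1],[0,0,0,0,0,0,-1]]' |sed -n 2,4p
python3 -c "
from h import *
delta(.5077,-.095,.1145)"
```

```text
tool_pos: [0.5083, -0.0949, 0.1148]
tool_rot: [3.115, 0.408, 0.002]
contact_force: [-3.8, 1.3, 6.9]
t 12.9 pos [508.3 -94.9 114.8] z-axis [ 1.3e-03  1.0e-04 -1.0e+00] yaw 0.261 F [-3.8  1.3  6.9] open 16.2 grip 59.7
tool delta mm [-0.6 -0.1  0.3]
```

```bash
python3 -m crank '[[0,0,0,0,0,0,-0.55],[0,0,0,0,0,0,-0.45],[0,0,0,0,0,0,-0.3],[0,0,0,0,0,0,-0.1],[0,0,0,0,0,0,0.1],[0,0,0,0,0,0,0.1],[0,0,0,0,0,0,0.1],[0,0,0,0,0,0,0.1],[0,0,0,0,0,0,0.1],[0,0,0,0,0,0,0.1]]' |sed -n 2,6p
python3 -m crank '[[0,0,-2,0,0,0,0.1],[0,0,-5,0,0,0,0.1],[0,0,-8,0,0,0,0.1],[0,0,-10,0,0,0,0.1],[0,0,-10,0,0,0,0.1],[0,0,-8,0,0,0,0.1],[0,0,-5,0,0,0,0.4],[0,0,-2,0,0,0,0.8],[0,0,0,0,0,0,1],[0,0,0,0,0,0,1]]' |sed -n 2,6p
python3 - <<'E'
from h import *
import cv2
delta(.5077,-.095,.080)
s=get_image("side")[:,:,::-1].copy();cv2.imwrite("pics/s4.png",s)
p=[.508,-.0949];k=10;x0,y0=341,187
im=cv2.resize(s[y0:y0+60,x0:x0+60],(600,600),interpolation=cv2.INTER_CUBIC)
a=np.linspace(0,2*np.pi,80)
def ring(r,z,col):
    q=np.array([proj("side",(p[0]+r*np.cos(t),p[1]+r*np.sin(t),z)) for t in a]);q=((q-[x0,y0]+.5)*k+[-5,-8]).astype(int)
    cv2.polylines(im,[q],True,col,1)
ring(.031,.111,(0,255,0));ring(.031,.097,(0,255,0));ring(.009,.141,(0,255,255));ring(.041,.056,(0,0,255))
cv2.imwrite("pics/o4.png",im)
E
```

```text
tool_pos: [0.5076, -0.0949, 0.1129]
tool_rot: [3.115, 0.408, -0.0]
contact_force: [0.7, 0.8, 0.3]
opening: 0.0473
grip_force: 0.0
tool_pos: [0.5075, -0.0949, 0.1628]
tool_rot: [-3.115, -0.408, 0.0]
contact_force: [0.8, -0.2, 0.2]
opening: 0.0851
grip_force: 0.0
t 14.57 pos [507.5 -94.9 162.8] z-axis [-3.e-04  1.e-04 -1.e+00] yaw 0.261 F [ 0.8 -0.2  0.2] open 85.1 grip 0.0
tool delta mm [ 0.2  0.2 82.8]
```

View pics/o4.png

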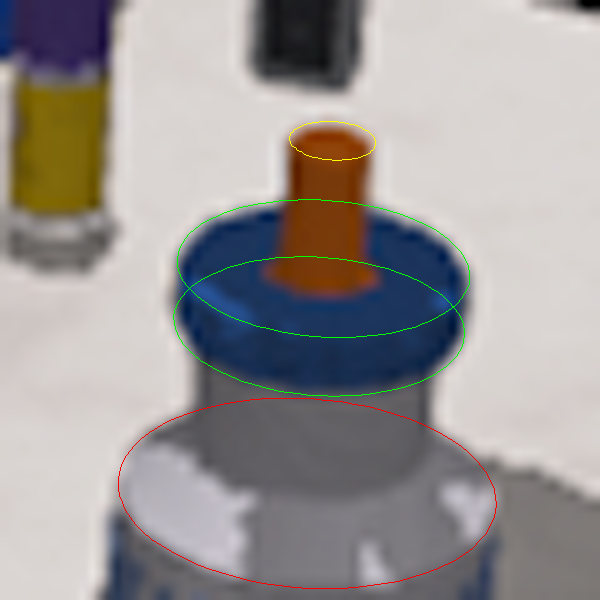

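The stopper is seated with the cover nested: cover top at (322,270) and knob end at (329,140) in the crop, matching the model. Next I'll straddle the cover rim.

```bash
python3 -m crank '[[0,0,3,0,0,0,1],[0,0,7,0,0,0,1],[0,0,10,0,0,0,1],[0,0,10,0,0,0,1],[0,0,10,0,0,0,1],[0,0,7,0,0,0,1],[0,0,4,0,0,0,1],[0,0,1,0,0,0,1],[0,0,0,0,0,0,1],[0,0,0,0,0,0,1]]' 25 |sed -n 2,6p
python3 -m crank '[[0,0,3,0,0,0,1],[0,0,5,0,0,0,1],[0,0,6,0,0,0,1],[0,0,6,0,0,0,1],[0,0,5,0,0,0,1],[0,0,4,0,0,0,1],[0,0,2,0,0,0,1],[0,0,0,0,0,0,1],[0,0,0,0,0,0,1],[0,0,0,0,0,0,1]]' |sed -n 2,6p
python3 -c "
from h import *
delta(.5077,-.095,.080)"
```

```text
tool_pos: [0.508, -0.095, 0.1114]
tool_rot: [3.115, 0.408, 0.001]
contact_force: [0.0, -0.4, -0.0]
opening: 0.0853
grip_force: 0.0
tool_pos: [0.5079, -0.095, 0.0802]
tool_rot: [3.115, 0.408, 0.001]
contact_force: [-0.4, -0.5, -0.3]
opening: 0.0854
grip_force: 0.0
t 16.28 pos [507.9 -95.   80.2] z-axis [ 5.e-04 -2.e-04 -1.e+00] yaw 0.261 F [-0.4 -0.5 -0.3] open 85.4 grip 0.0
tool delta mm [-0.2 -0.1  0.2]
```

```bash
python3 -m crank '[[0,0,0,0,0,0,0.9],[0,0,0,0,0,0,0.8],[0,0,0,0,0,0,0.7],[0,0,0,0,0,0,0.6],[0,0,0,0,0,0,0.55],[0,0,0,0,0,0,0.5],[0,0,0,0,0,0,0.45],[0,0,0,0,0,0,0.4],[0,0,0,0,0,0,0.4],[0,0,0,0,0,0,0.4]]' |sed -n 2,6p
python3 -m crank '[[0,0,0,0,0,0,0.3],[0,0,0,0,0,0,0.2],[0,0,0,0,0,0,0.1],[0,0,0,0,0,0,0.1],[0,0,0,0,0,0,0.1],[0,0,0,0,0,0,0.1],[0,0,0,0,0,0,0.1],[0,0,0,0,0,0,0.1],[0,0,0,0,0,0,0.1],[0,0,0,0,0,0,0.1]]' |sed -n 2,6p
python3 - <<'E'
from h import *
import cv2
delta(.5077,-.095,.080)
s=get_image("side")[:,:,::-1].copy();cv2.imwrite("pics/s5.png",s)
cv2.imwrite("pics/o5.png",cv2.resize(s[187:247,341:401],(600,600),interpolation=cv2.INTER_CUBIC))
E
```

```text
tool_pos: [0.5078, -0.0951, 0.0804]
tool_rot: [3.115, 0.408, 0.0]
contact_force: [-1.8, 0.2, 3.2]
opening: 0.0617
grip_force: 26.6
tool_pos: [0.5078, -0.0951, 0.0803]
tool_rot: [3.115, 0.409, 0.0]
contact_force: [-3.2, 1.2, 5.6]
opening: 0.0617
grip_force: 26.7
t 17.95 pos [507.8 -95.1  80.3] z-axis [ 2.e-04 -3.e-04 -1.e+00] yaw 0.261 F [-3.2  1.2  5.6] open 61.7 grip 26.7
tool delta mm [-0.1 -0.1  0.3]
```

View pics/o5.png

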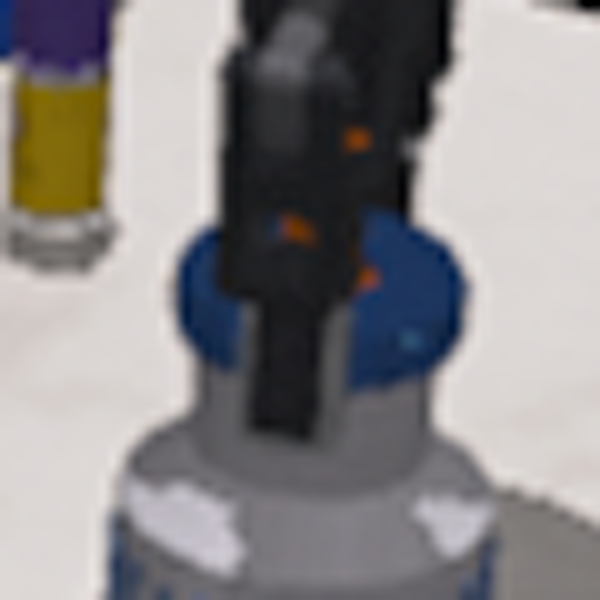

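The pads are on the skirt at crop (290,370) and the grip is firm, so I'll lift straight up by 80 mm.

```bash
python3 -m crank '[[0,0,-0.5,0,0,0,0.1],[0,0,-1,0,0,0,0.1],[0,0,-1.5,0,0,0,0.1],[0,0,-2,0,0,0,0.1],[0,0,-3,0,0,0,0.1],[0,0,-4,0,0,0,0.1],[0,0,-5,0,0,0,0.1],[0,0,-5,0,0,0,0.1],[0,0,-5,0,0,0,0.1],[0,0,-5,0,0,0,0.1]]' |sed -n 2,6p
python3 -m crank '[[0,0,-5,0,0,0,0.1],[0,0,-5,0,0,0,0.1],[0,0,-5,0,0,0,0.1],[0,0,-5,0,0,0,0.1],[0,0,-5,0,0,0,0.1],[0,0,-5,0,0,0,0.1],[0,0,-5,0,0,0,0.1],[0,0,-4,0,0,0,0.1],[0,0,-3,0,0,0,0.1],[0,0,-2,0,0,0,0.1]]' |sed -n 2,6p
python3 - <<'E'
from h import *
import cv2
delta(.5077,-.095,.160)
s=get_image("side")[:,:,::-1].copy();t=get_image("top")[:,:,::-1]
c=lambda i,x,y:cv2.resize(i[y:y+120,x:x+80],(400,600),interpolation=cv2.INTER_CUBIC)
cv2.imwrite("pics/o6.png",np.hstack([c(s,331,145),c(t,365,220)]))
E
```

```text
tool_pos: [0.5078, -0.095, 0.1127]
tool_rot: [3.115, 0.408, 0.001]
contact_force: [-0.5, 0.1, -1.1]
opening: 0.0612
grip_force: 27.4
tool_pos: [0.5078, -0.095, 0.1565]
tool_rot: [3.115, 0.409, 0.001]
contact_force: [-0.2, 0.2, 0.1]
opening: 0.0616
grip_force: 27.4
t 19.67 pos [507.8 -95.  156.5] z-axis [ 5.e-04 -2.e-04 -1.e+00] yaw 0.261 F [-0.2  0.2  0.1] open 61.6 grip 27.4
tool delta mm [-0.1 -0.  -3.5]
```

View pics/o6.png

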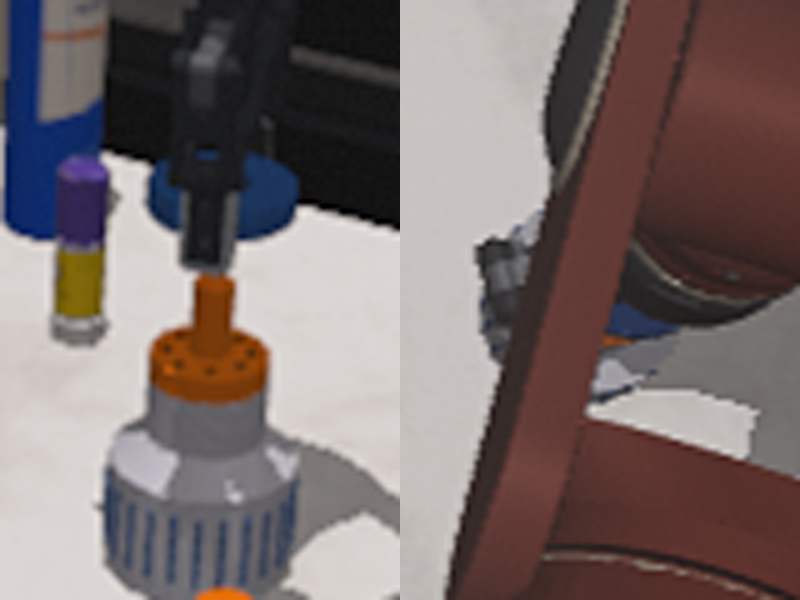

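The cover hangs level at crop (223,195), and the stopper is seated with its vents open at (210,355). I'll raise the last 4 mm and hand in.

```bash
python3 -m crank '[[0,0,-1,0,0,0,0.1],[0,0,-1.5,0,0,0,0.1],[0,0,-1,0,0,0,0.1],[0,0,0,0,0,0,0.1],[0,0,0,0,0,0,0.1],[0,0,0,0,0,0,0.1],[0,0,0,0,0,0,0.1],[0,0,0,0,0,0,0.1],[0,0,0,0,0,0,0.1],[0,0,0,0,0,0,0.1]]' |sed -n 2,6p
python3 -c "
from h import *
print(ctrl.finish_job())"
```

```text
tool_pos: [0.5076, -0.0949, 0.1594]
tool_rot: [-3.115, -0.408, 0.0]
contact_force: [-0.0, 0.3, -0.9]
opening: 0.0614
grip_force: 27.4
the job is handed in; nothing more can be done
None
```

The job is handed in (the hand-in call returned no verdict): the stopper is seated in the canister with its vents open, and the gripper is holding the blue cover level about 8 cm above where it lay, at roughly 20 s of the 64 s allowed.

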